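Lock the elbow of the inspection magnifier's arm

TASK

The elbow of the magnifier stand is slack. Turn the star nut under the elbow (anticlockwise seen from above tightens it) until the lever, when pushed, starts to meet firm resistance about halfway through its swing, neither much earlier nor much later; then fold the lever fully down so that the elbow is clamped, and leave it. Do not turn the nut with the lever folded down, do not force the lever (stay well under 40 N), and leave the other things on the table where they are.

Things in the scene. Friction and masses are not known exactly. Their poses are not given: they have to be found in the camera images.
- stand: Magnifier stand, fixed. Origin on the table under the elbow's upright bolt axis, z up. Two stacked arms (30 mm wide, 90 to 114 mm above the table) leave the elbow: the lower 35 deg from +x toward +y to a column 200 mm away (150 mm foot, 16 mm high), the upper 35 deg toward -y to a 122 mm lens ring centred 235 mm away. The -x side is free. A fork (18 x 29 mm) on top reaches to 136 mm.
- pivot (a point): Hinge axis of the cam lever: on the bolt axis, 128 mm above the table, along the stand's y. Has the stand's orientation. The cam lifts the bolt and nut by 12 mm x cos(1.6 - lever angle).
- lever_swing (a joint): Cam lever, rad: 0 upright, grows as it folds toward the stand's +x, between the arms; 1.6 flat, fully closed (stop at 1.63); 0.8 halfway. Starts at 0 to 0.25. Friction 0.15 N m. Once the collar meets the spring pack under the elbow, 55 N of clamping per mm of lift: the lever then resists (springs back if let go), by up to about 0.8 N m when set right, easing to nothing when closed, where it stays.
- lever_tip (a point): Free end of the lever, 87 mm from the pivot. The lever is a flat steel bar 8 mm thick, 16 mm wide, 24 mm wide over its last 32 mm. Its z axis points along the lever away from the pivot; its -x face is the one to push to close it.
- lever: The lever's bar itself (see lever_tip); origin at the pivot, z along the lever.
- nut_turn (a joint): Star nut, rad, about the upright bolt axis; grows anticlockwise seen from above, which tightens: the nut climbs 1.6 mm per rad. Friction about 0.55 N m; stays where it is left; turns several turns. How far it must be turned differs from start to start (about 1 to 4 rad) and can only be felt through the lever.
- spoke (a point): Point on one of five equal spokes of the black star nut, 60 mm from the bolt axis, at the spoke's mid height (53 mm above the table, up to 18 mm more as nut and bolt rise). Its -x axis points outward along the spoke. Spokes stand 72 deg apart, 10 mm wide, 12 mm high, reaching from the 40 mm hub to 72 mm from the axis.
- collar: Steel collar, 32 mm across and 8 mm high, on top of the star nut, that presses up on the spring pack under the elbow; origin at the centre of its underside, on the bolt axis.
- parts_tray: White tray, 100 x 80 x 22 mm, with small black mouldings, under the lens: leave alone. Origin under its centre.
- tape: Roll of tape, 84 mm across, 24 mm high, lying flat near the stand: leave alone.
- caliper: Sliding caliper, 170 mm long, 10 mm high, lying flat: leave alone.
- marker: Thick marker pen, 125 mm long, 19 mm high, lying down: leave alone.
- notepad: Paper notepad, 105 x 148 x 12 mm: leave alone.

How it is judged:
By the outcome, as a careful person would: the job done as asked, in the order asked, and still so for the second after the job is handed in, with the robot touching nothing.
It also fails if it takes over 72 s, if anything falls off the work surface, if the arm or the gripper's body presses on something with over 40 N, if the wrist force passes 120 N, or if a joint passes its speed limit or range.

ROBOT

A 6-joint arm with a two-finger parallel gripper is mounted at the origin on the work surface. World frame = base frame: x ahead of the robot, y to its left, z up, the work surface at z = 0. Lengths are in m, angles in rad, forces in N, time in s.
With the tool pointing down it reaches from about 0.15 to 0.775 m from the base axis. Payload 6.1 kg.
Tool frame: the origin (TCP) lies between the finger pads; the fingertips stand 8 mm ahead of it and the grasp point (between the pads) lies 11 mm behind it; y points along the fingers, x is the direction in which the jaws open and shut, and the axes are right-handed (so a half turn about y gives the same grasp; the last joint's range is limited). The gripper opens to 85 mm and grips with 20 to 120 N. Pads are 22 mm wide; open, the fingers measure 114 mm over their backs; the gripper's body (76 mm by 85 mm) begins 54 mm behind the grasp point. The pads swing forward as they close: fully open they stand 13 mm farther back than shut.
Start: joints at [-1.206, 0.126, -0.04, 1.405, 0, 1.571], TCP at [0.187, -0.49, 0.239] pointing down, gripper open.
Joint ranges: [-2.72, 2.72], [-0.95, 1.95], [-1.27, 1.35], [-1.78, 2.02], [-1.46, 1.47], [-3.14, 3.14]. Speed limits (rad/s): [2.39, 2.39, 3.01, 3.14, 3.14, 3.14].

INTERFACE

Orientations are given as a rotation vector (axis times angle).
In Python, from station import env gives the robot as it stands. Calls block until the motion is done:
- env.movep(position, orientation): joint-space move of the TCP to a pose.
- env.movel(position, attitude=None, speed=0.15): straight line of the TCP; attitude=None keeps the orientation; speed is the mean speed in m/s.
- env.move_j(angles): joint-space move.
- env.gripper_to(opening): opening from 0.0 (shut) to 1.0 (fully open); the grip force is fixed at half the most; returns when the fingers have stopped.
- env.sleep(seconds).
- env.solve_ik(position, orientation): joint angles nearest the present ones, or None.
- env.get_state(): the state.
- env.get_image(name): name is "side" or "top" or "wrist"; returns the picture (480x640x3 uint8, red, green, blue); there is no depth.
- env.camera_model(name): a dict with "fov_y" (degrees; the focal length in pixels is half the picture's height over the tangent of half this angle, whatever the lens; pixels are square), "cx", "cy" (the principal point, pixels), "R" (3x3) and "t" (3): a world point X has camera coordinates R X + t; the wrist camera has in their place "T_tool_cam" (4x4, takes a point from camera to tool coordinates, whose origin is the TCP and whose axes are the tool frame's). Camera axes: x right, y down, z forward; pixel columns grow to the right and rows downward; lengths in m; the calibration is good to about 2 mm. The wrist camera is an equidistant fisheye: a pixel r from the principal point sees the ray r / f radians off the axis. A picture is of the moment at which its call begins: read the wrist's pose just before it. camera_model takes no time and is no camera call.
A pose or a line that the arm cannot do raises env.Unreachable and nothing moves.
- env.close_job(): hands the job in, once; it reports no verdict.
The state is a dict: "clock": time; "joint_positions": joint angles; "dq": joint speeds; "tau": joint torques, N m; "tool_pos": TCP position; "tcp_rot": TCP orientation; "ft_force": force on the tool from outside, world axes, zero at the start; "wrist_torque": the same for the moment, N m; "width": opening from 0.0 (shut) to 1.0 (fully open).
Only numpy, scipy, OpenCV 4.12 (cv2) and the standard library are available. Lean on these libraries where they do the work, as an engineer would, in place of code of your own. Each camera call takes 0.05 s, during which the arm holds its last target.

## Working session

There is one attempt and no reset: what is moved stays moved. The work goes in short steps, each a Python script; the robot and the scene stay as the last script left them, time stands still between calls to the robot, and variables do not carry over. Pictures are saved under pics/ and viewed, and the job is handed in when it is done.

```bash
ls; mkdir -p pics; python3 - <<'E'
from station import env
import cv2
for n in("side","top","wrist"):
    cv2.imwrite(f"pics/{n}0.png",env.get_image(n)[:,:,::-1])
    print(n,env.camera_model(n))
s=env.get_state();print(s)
E
```

```text
pics
side {'fov_y': 50.42614486626849, 'cx': 323.52296466298947, 'cy': 242.9824540071853, 'R': array([[ 0.99219565, -0.12468254, -0.00143142],
       [-0.09799195, -0.77259632, -0.62728981],
       [ 0.07710618,  0.62253449, -0.77878459]]), 't': array([-0.54239717,  0.13469227,  1.10275014])}
top {'fov_y': 56.25573287806397, 'cx': 318.0960907020466, 'cy': 243.17672888401617, 'R': array([[-0.0142484 , -0.99898884, -0.04264121],
       [-0.99191699,  0.01949936, -0.12538126],
       [ 0.12608596,  0.04051006, -0.99119184]]), 't': array([0.01439636, 0.54108072, 0.96884529])}
wrist {'fov_y': 65.70646984690485, 'cx': 316.2395016200842, 'cy': 240.34985661887757, 'T_tool_cam': array([[ 9.99999706e-01,  7.61009068e-04,  9.87722061e-05,
        -1.20042163e-03],
       [ 1.41976389e-04, -3.09962030e-01,  9.50748926e-01,
        -1.34151357e-01],
       [ 7.54144187e-04, -9.50748632e-01, -3.09962047e-01,
         7.91809212e-02],
       [ 0.00000000e+00,  0.00000000e+00,  0.00000000e+00,
         1.00000000e+00]])}
{'clock': 0.15, 'joint_positions': array([-1.20596788e+00,  1.26277897e-01, -4.03778398e-02,  1.40539106e+00,
        9.22343080e-06,  1.57077392e+00]), 'dq': array([ 8.47207259e-04, -3.54313869e-05,  5.12484311e-03,  4.01426370e-04,
       -1.08035357e-03, -3.78873015e-04]), 'tau': array([-3.90996329e-04, -4.36275852e+01,  3.53149867e+01,  1.35462068e-02,
       -8.34978550e-05, -9.70840688e-06]), 'tool_pos': array([ 0.18720901, -0.49016414,  0.23868738]), 'tcp_rot': array([-1.35926716,  0.93712208, -0.93543027]), 'ft_force': array([0.32611669, 1.0151273 , 0.18898044]), 'wrist_torque': array([ 0.03431379, -0.00335765, -0.01194734]), 'width': 1.000045150551605}
```

View pics/side0.png

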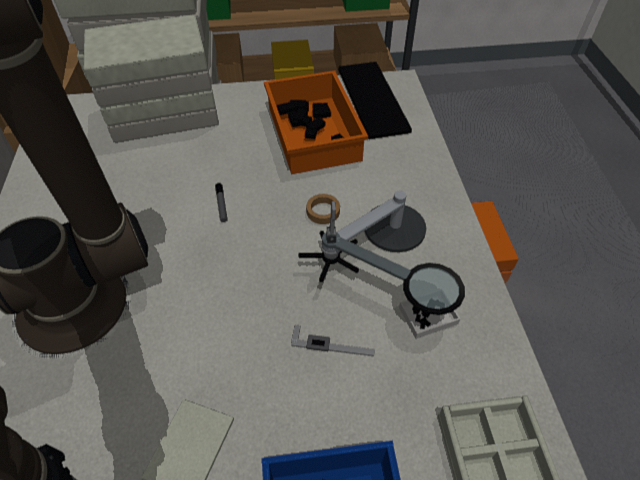

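View pics/top0.png

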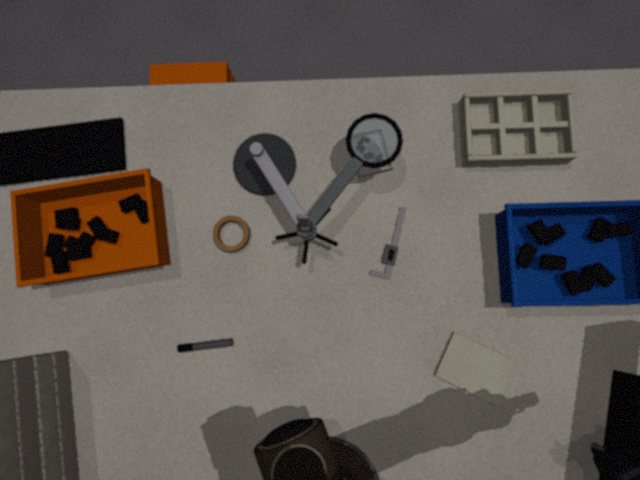

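View pics/wrist0.png

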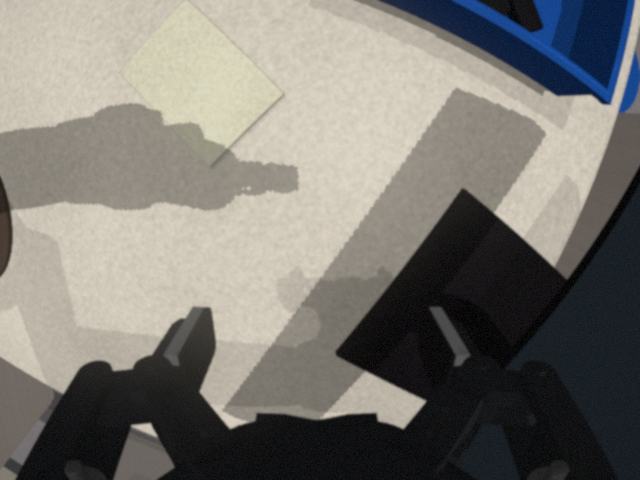

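The stand's elbow is at about (307,230) in the top view and (332,245) in the side view, with the free side toward the robot. The tape is at top (231,234) and the caliper at (393,250). I'll zoom in on these.

```bash
python3 - <<'E'
import cv2
a=cv2.imread("pics/top0.png")[100:280,200:440]; b=cv2.imread("pics/side0.png")[180:360,280:480]
cv2.imwrite("pics/topz.png",cv2.resize(a,None,fx=3.3,fy=3.3,interpolation=cv2.INTER_CUBIC))
cv2.imwrite("pics/sidez.png",cv2.resize(b,None,fx=3.3,fy=3.3,interpolation=cv2.INTER_CUBIC))
E
```

```text
(no output)
```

View pics/topz.png

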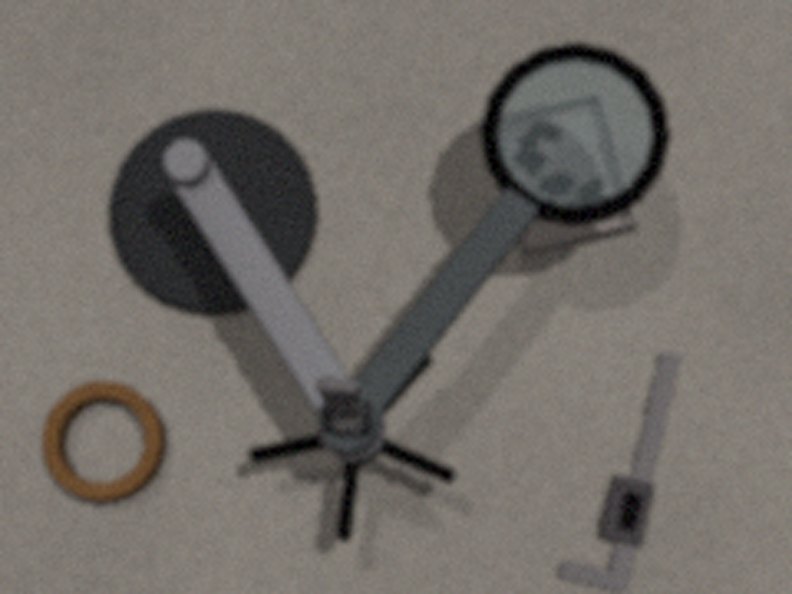

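View pics/sidez.png

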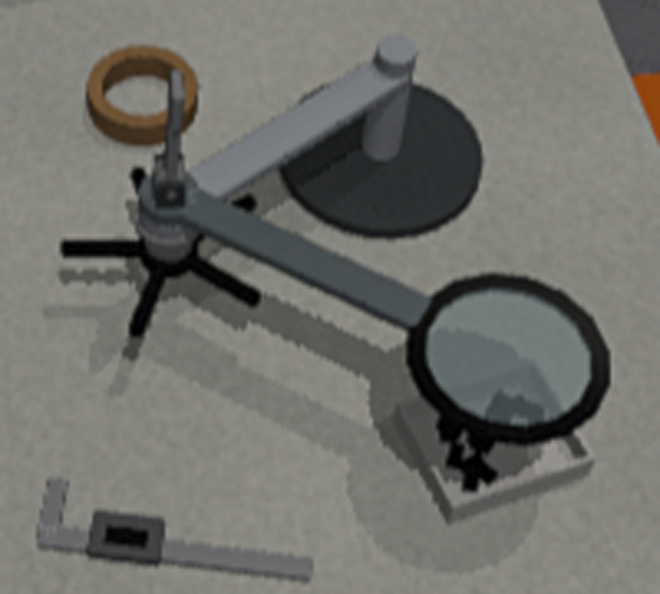

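```bash
cat > h.py <<'E'
import numpy as np, cv2
from station import env
from scipy.spatial.transform import Rotation as Ro
from scipy.optimize import least_squares
def proj(n,X,cm={}):
    if n not in cm: cm[n]=env.camera_model(n)
    m=cm[n]; f=240/np.tan(np.radians(m['fov_y']/2)); c=np.asarray(X)@m['R'].T+m['t']
    return c[...,:2]/c[...,2:]*f+[m['cx'],m['cy']]
def wproj(X,T):  # T tool pose 4x4
    m=env.camera_model('wrist'); f=240/np.tan(np.radians(m['fov_y']/2))
    M=np.linalg.inv(T@m['T_tool_cam']); c=np.asarray(X)@M[:3,:3].T+M[:3,3]
    rho=np.linalg.norm(c[...,:2],axis=-1,keepdims=True); th=np.arctan2(rho,c[...,2:])
    return c[...,:2]/rho*th*f+[m['cx'],m['cy']]
def toolT():
    s=env.get_state(); T=np.eye(4); T[:3,:3]=Ro.from_rotvec(s['tcp_rot']).as_matrix(); T[:3,3]=s['tool_pos']; return T
E
cat > fit.py <<'E'
from h import *
t=lambda u,v:np.array([u,v])/3.3+[200,100]-.35
s=lambda u,v:np.array([u,v])/3.3+[280,180]-.35
# label spokes: by rough ccw order from above: 
obs=[('top',t(253,455),0),('top',t(343,537),1),('top',t(452,475),2),
     ('side',s(137,174),0),('side',s(64,248),1),('side',s(136,333),2),('side',s(257,298),3),('side',s(252,203),4)]
def pts(p):
    x,y,yaw,ph,z,zl=p
    tips=[[x+.072*np.cos(ph+a),y+.072*np.sin(ph+a),z] for a in np.arange(5)*2*np.pi/5]
    c=np.radians(35)
    foot=[x+.2*np.cos(yaw+c),y+.2*np.sin(yaw+c),.013]
    lens=[x+.235*np.cos(yaw-c),y+.235*np.sin(yaw-c),zl]
    return np.array(tips),np.array(foot),np.array(lens)
def res(p):
    T,f,l=pts(p); r=[]
    for n,uv,k in obs: r+=list(proj(n,T[k])-uv)
    r+=list(proj('top',f)-t(213.5,212.5))+list(proj('side',f)-s(382,159))
    r+=list(proj('top',l)-t(576,133))+list(proj('side',l)-s(508,358))
    return np.array(r)
best=min((least_squares(res,[.5,0,0,ph,.053,.105],x_scale=[.01,.01,.05,.1,.01,.01]) for ph in np.arange(0,6.3,.5)),key=lambda q:q.cost)
print(best.x.round(4),best.cost);print(best.fun.reshape(-1,2).round(1))
x,y,yaw=best.x[:3]
# lever tip: side view z(177,75): angle
for th in (0,.1,.2,.3):
    d=.087*np.sin(th)
    X=[x+d*np.cos(yaw),y+d*np.sin(yaw),.128+.087*np.cos(th)]
    print(th,(proj('side',X)-[280,180]+.35)*3.3,(proj('top',X)-[200,100]+.35)*3.3)
E
python3 fit.py
```

```text
[ 0.5666  0.0262 -0.0695  1.7539  0.0509  0.1067] 13.067764958328658
[[-0.1  0. ]
 [ 0.6  1. ]
 [ 1.2  0.8]
 [ 0.  -1. ]
 [-0.7  0.3]
 [-0.3  0.3]
 [ 0.6  1. ]
 [ 0.8 -0.7]
 [ 0.2 -1.8]
 [ 0.1 -3.8]
 [ 0.8  0.5]
 [-0.1 -0.2]]
0 [172.21664466  80.61139293] [338.90285788 388.81936968]
0.1 [186.84668858  80.50625892] [339.88525904 373.70299296]
0.2 [201.27602489  81.40933699] [340.97214537 359.10433687]
0.3 [215.33286605  83.30589937] [342.14857684 345.20793971]
```

```bash
cat >> h.py <<'E'
PX,PY,YAW,PH=.5666,.0262,-.0695,1.7539
Rs=Ro.from_euler('z',YAW).as_matrix()
def W(p): # stand->world
    return Rs@np.array(p,float)+[PX,PY,0]
def att(p,sgn=1): # approach dir pitched p below +x (stand frame)
    y=np.array([np.cos(p),0,-np.sin(p)]); x=np.array([0,sgn,0.]); z=np.cross(x,y)
    return Ro.from_matrix(Rs@np.stack([x,y,z],1)).as_rotvec()
def dirv(p): return np.array([np.cos(p),0,-np.sin(p)])
def levpush(a,s=.070,off=0.,p=None,tip=.008): # TCP so that closed fingertips touch -x face at lever angle a
    if p is None: p=a
    u=np.array([np.sin(a),0,np.cos(a)]); n=np.array([np.cos(a),0,-np.sin(a)])
    c=np.array([0,0,.128])+s*u-(.004+off)*n
    return W(c-tip*dirv(p))
E
python3 - <<'E'
from h import *
print(Ro.from_rotvec(env.get_state()['tcp_rot']).as_matrix().round(2))
for sg in(1,-1):
    for a in (0,.2,.5,.8,1.1,1.4,1.6):
        q=env.solve_ik(levpush(a,off=.02 if a==0 else 0),att(a,sg)); print(sg,a,None if q is None else np.round(q,2))
    for az in (100,140,180,220,260):
        for b in (60,):
            A=np.radians(az); q=env.solve_ik(W([.062*np.cos(A),.062*np.sin(A),.05]),att(np.radians(b),sg)); print(sg,az,None if q is None else np.round(q,2))
E
```

```text
[[ 0.36 -0.    0.93]
 [-0.93  0.    0.36]
 [-0.   -1.    0.  ]]
1 0 None
1 0.2 None
1 0.5 [ 0.12 -0.35 -1.07 -0.21 -0.17  0.09]
1 0.8 [ 0.09 -0.23 -0.77  0.27 -0.11  0.12]
1 1.1 [ 0.06 -0.03 -0.46  0.67 -0.06  0.12]
1 1.4 [ 0.04  0.21 -0.15  1.05 -0.02  0.11]
1 1.6 [0.03 0.38 0.06 1.29 0.   0.1 ]
1 100 [ 0.23 -0.06 -0.8   0.33 -0.15  0.26]
1 140 [ 0.21 -0.14 -0.87  0.34 -0.14  0.24]
1 180 [ 0.11 -0.19 -0.91  0.34 -0.09  0.16]
1 220 [-0.   -0.17 -0.9   0.32 -0.03  0.06]
1 260 [-0.06 -0.1  -0.84  0.31 -0.01  0.01]
-1 0 None
-1 0.2 None
-1 0.5 [ 0.12 -0.35 -1.07 -0.21 -0.17 -3.05]
-1 0.8 [ 0.09 -0.23 -0.77  0.27 -0.11 -3.03]
-1 1.1 [ 0.06 -0.03 -0.46  0.67 -0.06 -3.02]
-1 1.4 [ 0.04  0.21 -0.15  1.05 -0.02 -3.03]
-1 1.6 [ 0.03  0.38  0.06  1.29  0.   -3.04]
-1 100 [ 0.23 -0.06 -0.8   0.33 -0.15 -2.88]
-1 140 [ 0.21 -0.14 -0.87  0.34 -0.14 -2.9 ]
-1 180 [ 0.11 -0.19 -0.91  0.34 -0.09 -2.98]
-1 220 [-0.   -0.17 -0.9   0.32 -0.03 -3.08]
-1 260 [-0.06 -0.1  -0.84  0.31 -0.01 -3.13]
```

```bash
cat >> h.py <<'E'
B=np.radians(60)
def nutp(az,r=.058,z=.048,back=0.):
    A=np.radians(az); return W(np.array([r*np.cos(A),r*np.sin(A),z])-back*dirv(B))
def st(msg=''):
    s=env.get_state(); print(msg,round(s['clock'],2),s['tool_pos'].round(4),'F',s['ft_force'].round(1),'M',s['wrist_torque'].round(2)); return s
E
python3 - <<'E'
from h import *
env.gripper_to(0.0); st('closed')
env.movep(nutp(140.5,back=.10),att(B)); st('pre')
T=toolT(); im=env.get_image('wrist').copy()
cv2.imwrite('pics/w1.png',im[:,:,::-1]); np.save('w1T.npy',T)
E
```

```text
closed 0.92 [ 0.1873 -0.4904  0.2393] F [ 0.6 -0.5 -0.4] M [-0.    0.05 -0.04]
pre 3.19 [0.475  0.0691 0.1349] F [-0.2 -0.1 -0.1] M [ 0.04  0.48 -0.  ]
```

View pics/w1.png

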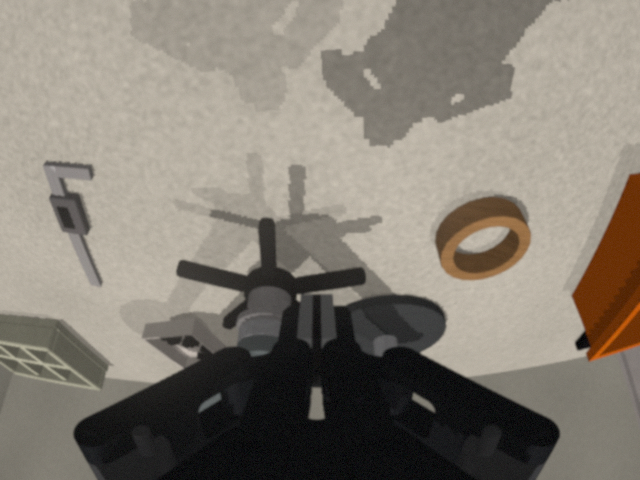

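The wrist view shows three spoke tips at about (267,222), (181,268) and (362,278), with the closed fingers to the right of the hub. I'll check these against the fit.

```bash
python3 - <<'E'
from h import *
T=np.load('w1T.npy')
for k in range(5):
    a=PH+k*2*np.pi/5; print(np.degrees(a-YAW)%360, wproj([PX+.072*np.cos(a),PY+.072*np.sin(a),.052],T).round(0))
obs={0:(362,278),1:(267,220),2:(180,268)}
def res(p):
    r=[]
    for k,o in obs.items():
        a=p[2]+k*2*np.pi/5; r+=list(wproj([p[0]+.072*np.cos(a),p[1]+.072*np.sin(a),p[3]],T)-o)
    return r
q=least_squares(res,[PX,PY,PH,.052],x_scale=[.01,.01,.1,.01]);print(q.x,q.fun.round(1))
E
```

```text
104.4731243641543 [361. 274.]
176.4731243641543 [262. 221.]
248.47312436415427 [174. 266.]
320.4731243641543 [223. 322.]
32.47312436415427 [318. 327.]
[0.57139483 0.0277255  1.74396192 0.04959432] [ 0.9 -2.4  0.3  3.4 -1.3 -1.6]
```

```bash
sed -i 's/^PX,PY.*/PX,PY,YAW,PH=.568,.0265,-.0695,1.7539/' h.py; python3 - <<'E'
from h import *
env.movel(nutp(140.5),speed=.15); st('in')
for az in (152,164,176,188,200,212,227):
    env.movel(nutp(az),speed=.1); st(az)
im=env.get_image('wrist').copy(); cv2.imwrite('pics/w2.png',im[:,:,::-1]); np.save('w2T.npy',toolT())
cv2.imwrite('pics/s2.png',cv2.resize(env.get_image('side')[180:360,280:480,::-1],None,fx=3.3,fy=3.3,interpolation=cv2.INTER_CUBIC))
E
```

```text
in 4.07 [0.5261 0.0663 0.0484] F [-0.4  0.6  0.2] M [ 0.01  0.36 -0.01]
152 4.33 [0.5186 0.0569 0.0488] F [-0.1  0.1  0. ] M [ 0.01  0.44 -0.02]
164 4.61 [0.5145 0.0475 0.0495] F [1.4 5.1 0.7] M [0.86 0.27 0.52]
176 4.88 [0.512  0.0365 0.0497] F [2.7 7.6 0.3] M [1.42 0.08 0.82]
188 5.16 [0.5114 0.0245 0.0495] F [ 1.1  9.5 -0. ] M [1.45 0.16 0.99]
200 5.43 [0.5128 0.0124 0.0488] F [-0.   8.2  0.6] M [1.44 0.37 0.86]
212 5.71 [0.5167 0.0009 0.0481] F [-1.1  6.8  0.6] M [1.24 0.64 0.73]
227 6.01 [ 0.524  -0.0119  0.0466] F [-2.1  4.5 -3. ] M [0.91 1.15 0.56]
```

View pics/w2.png

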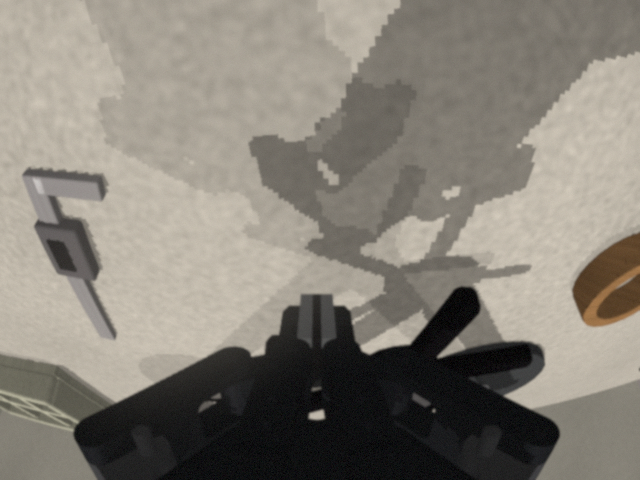

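View pics/s2.png

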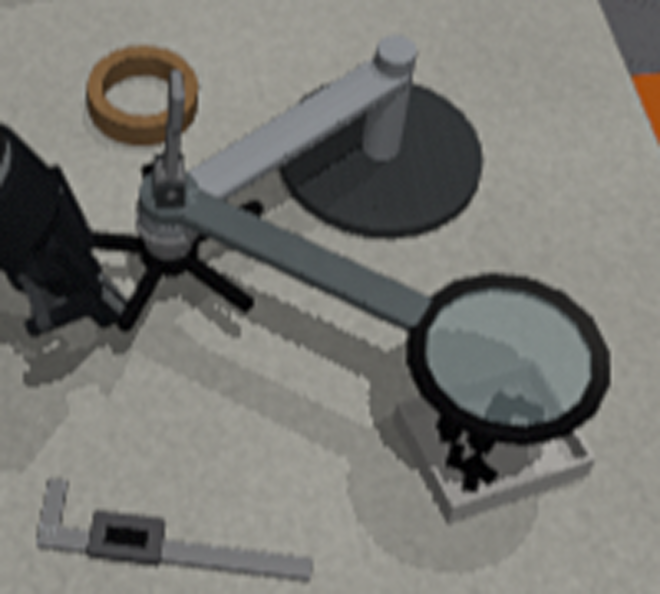

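The side view shows the nut turned by nearly one spoke pitch (spoke tip now at zoom (125,322)). The lever is still upright. Next I'll probe the lever.

```bash
cat >> h.py <<'E'
def lp(a,off=0.,s=.066):
    p=min(max(.65,a),1.5); e=p-a
    return levpush(a,s=s,off=off+.011*np.sin(e) if e>0 else off,p=p,tip=.008*np.cos(e)), att(p)
def torque(a):
    f=env.get_state()['ft_force']; n=Rs@np.array([np.cos(a),0,-np.sin(a)]); return -f@n
def probe(amax,da=.08,a0=-.04,fmax=14,sp=.08):
    a=a0;out=[]
    while a<amax:
        a+=da; P,A=lp(a); env.movel(P,A,speed=sp)
        s=env.get_state(); F=-s['ft_force']@(Rs@np.array([np.cos(a),0,-np.sin(a)]))
        out.append((a,F)); print(round(a,2),'Fn',round(F,1),s['ft_force'].round(1),round(s['clock'],2), 'err',(s['tool_pos']-P).round(4))
        if F>fmax: break
    return out
E
python3 - <<'E'
from h import *
p=toolT()[:3,3]
env.movel(p-.11*(Rs@dirv(B)),speed=.25); st('out')
P,A=lp(0,off=.03); env.movep(P,A); st('pre')
cv2.imwrite('pics/s3.png',cv2.resize(env.get_image('side')[150:330,250:450,::-1],None,fx=3.3,fy=3.3,interpolation=cv2.INTER_CUBIC))
E
```

```text
out 6.7 [ 0.4695 -0.008   0.1421] F [-0.3 -0.1 -0.3] M [ 0.07  0.47 -0.03]
pre 7.21 [0.5213 0.0298 0.195 ] F [ 0.7 -0.1 -0.6] M [0.02 0.71 0.04]
```

View pics/s3.png

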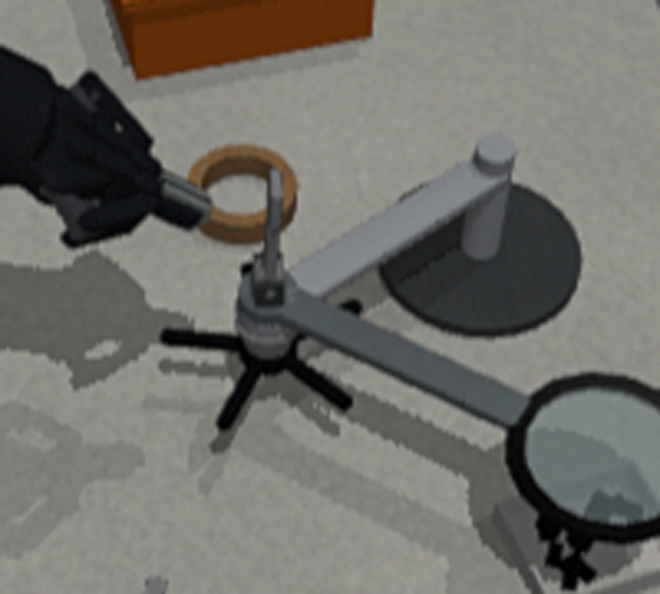

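The fingers sit level with the lever's upper part, about 30 mm short of it and in line. Probing now.

```bash
python3 - <<'E'
from h import *
probe(1.2)
E
```

```text
0.04 Fn 0.4 [-0.5 -0.  -1. ] 7.82 err [ 0.     -0.0004 -0.0007]
0.12 Fn 1.4 [-1.4 -0.4  0.3] 8.07 err [-0.0001 -0.     -0.0001]
0.2 Fn -1.3 [ 1.2 -0.1 -0.2] 8.32 err [0.0001 0.     0.0002]
0.28 Fn 0.0 [ 0.1 -0.2  0.6] 8.57 err [0.0001 0.     0.0001]
0.36 Fn -0.4 [ 0.6 -0.7  0.4] 8.82 err [ 0.     -0.     -0.0001]
0.44 Fn 0.5 [-0.2  0.2  0.8] 9.07 err [ 0.     -0.     -0.0001]
0.52 Fn 0.3 [0.2 0.5 1. ] 9.32 err [ 0.     -0.     -0.0001]
0.6 Fn 0.4 [-0.2 -0.2  0.4] 9.57 err [ 0.     -0.0001 -0.0001]
0.68 Fn -0.4 [ 0.1 -0.2 -0.6] 9.82 err [ 0.0004 -0.      0.0007]
0.76 Fn -0.5 [ 0.4  0.3 -0.4] 10.07 err [0.0011 0.     0.0015]
0.84 Fn 0.3 [-0.6  0.  -0.1] 10.32 err [ 0.0011 -0.      0.0011]
0.92 Fn -0.5 [-0.8  0.3 -1.2] 10.57 err [0.0011 0.     0.0009]
1.0 Fn 0.7 [-1.1  1.   0.1] 10.82 err [ 0.001  -0.      0.0007]
1.08 Fn 0.5 [0.1 0.1 0.6] 11.07 err [0.0009 0.     0.0005]
1.16 Fn 0.4 [0.  1.  0.4] 11.32 err [0.0008 0.     0.0003]
1.24 Fn 0.3 [ 0.9 -0.4  0.7] 11.57 err [ 0.0007 -0.      0.0001]
```

```bash
python3 - <<'E'
from h import *
cv2.imwrite('pics/s4.png',cv2.resize(env.get_image('side')[150:330,250:450,::-1],None,fx=3.3,fy=3.3,interpolation=cv2.INTER_CUBIC))
cv2.imwrite('pics/w4.png',env.get_image('wrist')[:,:,::-1]);np.save('w4T.npy',toolT())
E
```

```text
(no output)
```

View pics/s4.png

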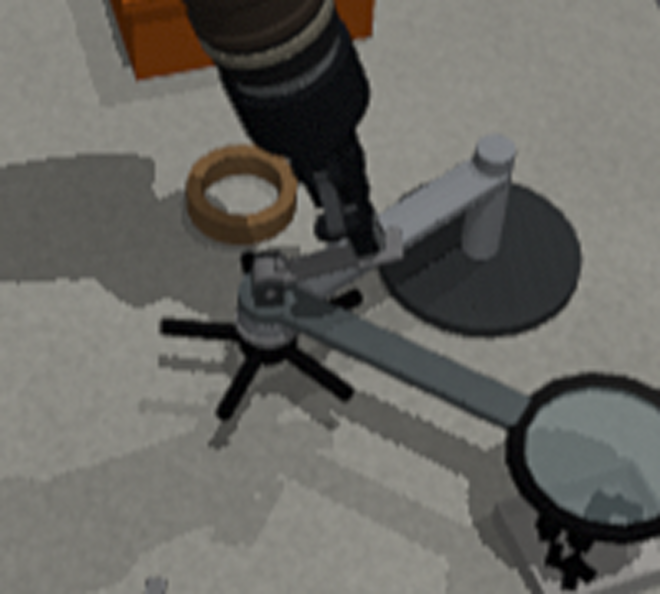

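View pics/w4.png

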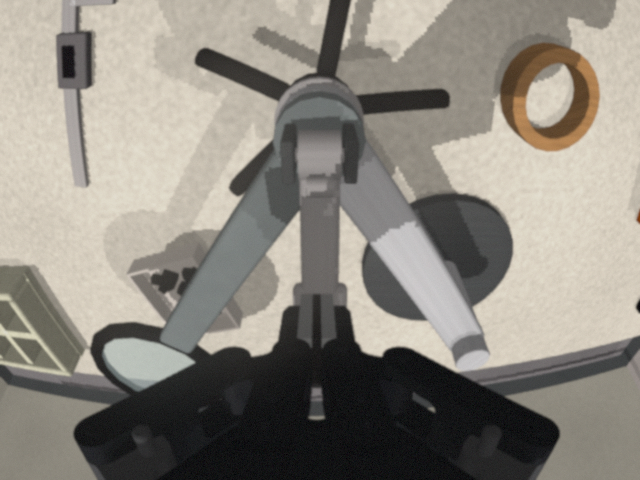

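The wrist view shows the lever folded to about 1.2 rad with the fingertips on its outer end, in line between the arms. There was no clamping up to 1.24, so the nut needs roughly 1.7 rad more or beyond. I'll bring the lever back upright first, hooking it from below.

```bash
cat >> h.py <<'E'
def hook(a,p,off=0.,t=.008):
    u=np.array([np.sin(a),0,np.cos(a)]); n=np.array([np.cos(a),0,-np.sin(a)]); d=dirv(p); w=np.array([-np.sin(p),0,-np.cos(p)])
    E=np.array([0,0,.128])+.087*u+.004*n
    return W(E+(t-.008)*d-(.011+off)*w), att(p)
E
python3 - <<'E'
from h import *
for p in(1.75,1.9,2.05):
  for a in (1.24,.9,.5,.1):
    q=env.solve_ik(*hook(a,p));q2=env.solve_ik(*hook(a,p,off=.02,t=-.04));print(p,a,None if q is None else q.round(2),q2 is not None)
E
```

```text
1.75 1.24 [0.02 0.56 0.35 1.54 0.02 0.09] True
1.75 0.9 [0.02 0.53 0.36 1.58 0.02 0.09] True
1.75 0.5 [0.03 0.48 0.33 1.6  0.02 0.1 ] True
1.75 0.1 [0.03 0.41 0.25 1.6  0.02 0.1 ] True
1.9 1.24 [0.02 0.7  0.56 1.75 0.03 0.08] True
1.9 0.9 [0.02 0.68 0.56 1.79 0.03 0.08] True
1.9 0.5 [0.02 0.62 0.52 1.8  0.03 0.09] True
1.9 0.1 [0.03 0.54 0.42 1.78 0.03 0.09] True
2.05 1.24 [0.01 0.87 0.8  1.98 0.04 0.07] False
2.05 0.9 [0.02 0.84 0.8  2.01 0.04 0.08] False
2.05 0.5 [0.02 0.77 0.72 2.   0.04 0.08] False
2.05 0.1 [0.02 0.68 0.59 1.96 0.04 0.08] False
```

```bash
cat >> h.py <<'E'
def raise_lever(a0,p=1.9,aend=.04,t=.012):
    c=toolT()[:3,3]; env.movel(c+[0,0,.06],speed=.25)
    env.movep(*hook(a0,p,off=.022,t=-.035)); st('above')
    env.movel(hook(a0,p,off=.018,t=t)[0],speed=.15); st('down')
    for a in np.linspace(a0,aend,8):
        env.movel(hook(a,p,t=t)[0],speed=.12); st(round(a,2))
E
python3 - <<'E'
from h import *
raise_lever(1.28)
cv2.imwrite('pics/s5.png',cv2.resize(env.get_image('side')[150:330,250:450,::-1],None,fx=3.3,fy=3.3,interpolation=cv2.INTER_CUBIC))
E
```

```text
above 13.07 [0.6973 0.0175 0.1786] F [-0.1  0.5  0.9] M [ 0.01 -0.28 -0.05]
down 13.53 [0.6779 0.019  0.1383] F [ 0.2  0.2 -0.3] M [-0.04 -0.28  0.  ]
1.28 13.83 [0.6621 0.02   0.1438] F [ 0.2 -0.6  0.2] M [-0.07 -0.28  0.  ]
1.1 14.11 [0.6571 0.0203 0.1571] F [ 0.1 -0.1 -1.1] M [ 0.   -0.34  0.01]
0.93 14.38 [0.6489 0.0209 0.1704] F [-0.5  0.6  1.1] M [-0.   -0.29 -0.02]
0.75 14.66 [0.6389 0.0216 0.1824] F [ 0.5 -0.3 -0.1] M [-0.06 -0.31  0.01]
0.57 14.93 [0.6274 0.0224 0.1923] F [-0.   1.2  0.2] M [-0.04 -0.3  -0.01]
0.39 15.21 [0.6142 0.0233 0.1998] F [-0.8 -0.   0.1] M [-0.07 -0.32  0.02]
0.22 15.48 [0.5999 0.0243 0.2048] F [-0.7 -0.1 -0.5] M [-0.01 -0.33  0.01]
0.04 15.76 [0.5848 0.0253 0.2075] F [-0.1  0.  -0.6] M [-0.   -0.28 -0.02]
```

View pics/s5.png

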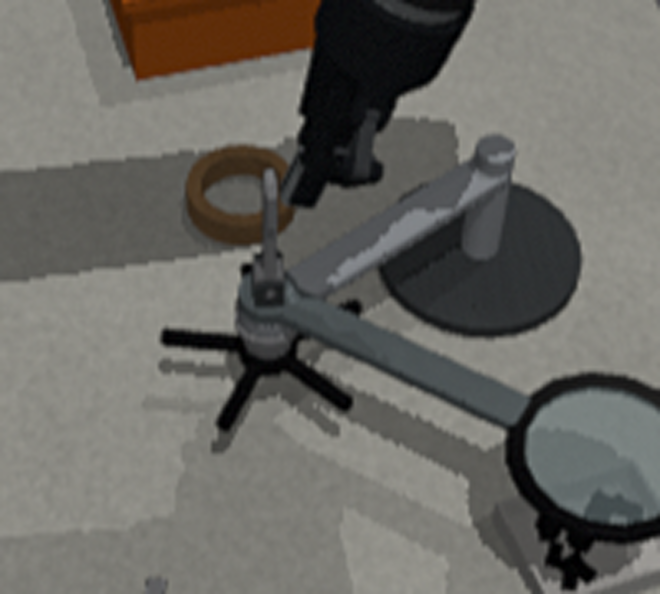

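The lever is upright again (tip at zoom (270,175)). Second nut stroke: about 1.9 rad more.

```bash
cat >> h.py <<'E'
def stroke(a0,a1,B=np.radians(48),r=.06,z=.05):
    def q(az,back=0.):
        A=np.radians(az); return W(np.array([r*np.cos(A),r*np.sin(A),z])-back*dirv(B))
    env.movep(q(a0,.10),att(B)); st('pre')
    env.movel(q(a0),speed=.18); st('in')
    n=int(np.ceil((a1-a0)/14))
    for az in np.linspace(a0,a1,n+1)[1:]:
        env.movel(q(az),speed=.1); s=st(round(az))
    return q
E
python3 - <<'E'
from h import *
B=np.radians(48)
for az in (137,180,264):
    A=np.radians(az)
    for back in(0,.1): print(env.solve_ik(W(np.array([.06*np.cos(A),.06*np.sin(A),.05])-back*dirv(B)),att(B)))
env.movel(toolT()[:3,3]+[.02,0,.07],speed=.3)
env.movep([.47,.05,.27],att(B)); st('via')
q=stroke(137,264)
cv2.imwrite('pics/s6.png',cv2.resize(env.get_image('side')[150:330,250:450,::-1],None,fx=3.3,fy=3.3,interpolation=cv2.INTER_CUBIC))
E
```

```text
[ 0.24480673 -0.20413399 -1.05701089  0.00978265 -0.20837116  0.23704175]
[ 0.31807893 -0.46754947 -1.01291116  0.33052826 -0.25567301  0.29454768]
[ 0.1383303  -0.26791922 -1.10257273  0.01390882 -0.13850911  0.15544655]
[ 0.19267416 -0.54868931 -1.05004602  0.35365566 -0.17430729  0.19684126]
[-0.05254388 -0.15910156 -1.03100671 -0.03407562 -0.01134556  0.0126014 ]
[-0.04875316 -0.43128184 -1.00499656  0.26415035 -0.01388179  0.01541889]
via 17.55 [0.4705 0.0501 0.2704] F [ 0.8 -0.3  0.5] M [0.03 0.57 0.  ]
pre 18.19 [0.4618 0.0754 0.1258] F [0.5 0.5 1.1] M [ 0.    0.62 -0.01]
in 18.9 [0.5281 0.0703 0.0515] F [ 0.1 -0.2  0.7] M [ 0.04  0.64 -0.02]
150 19.18 [0.5189 0.0608 0.052 ] F [-0.7  2.1  2.3] M [0.49 0.44 0.4 ]
162 19.47 [0.5132 0.0496 0.0518] F [-0.5  5.6  3.3] M [0.85 0.32 0.72]
175 19.75 [0.5099 0.0374 0.0518] F [2.  8.1 1. ] M [1.15 0.11 1.12]
188 20.03 [0.509  0.0242 0.0514] F [1.6 7.5 1.7] M [1.26 0.22 1.24]
200 20.32 [0.5107 0.011  0.0506] F [-0.   8.7 -0.1] M [1.26 0.47 1.19]
213 20.6 [ 0.515  -0.0014  0.0496] F [-2.4  7.4 -0.1] M [1.08 0.78 1.  ]
226 20.88 [ 0.5221 -0.0125  0.0487] F [-2.4  6.6 -0. ] M [0.91 1.03 0.83]
239 21.17 [ 0.5315 -0.0217  0.0482] F [-3.1  4.1 -0.9] M [0.72 1.24 0.54]
251 21.45 [ 0.5419 -0.0282  0.0466] F [-2.5  4.8 -5.1] M [0.61 1.76 0.49]
264 21.73 [ 0.5543 -0.0321  0.0462] F [-3.2  4.3 -8.6] M [0.6  2.14 0.44]
```

View pics/s6.png

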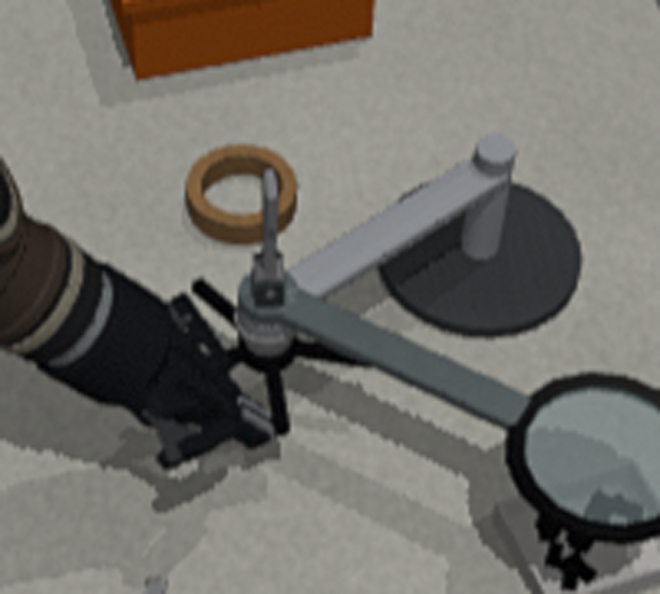

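The pushed spoke's tip is now at zoom (283,430), and the lever is still upright. Probing again.

```bash
python3 - <<'E'
from h import *
B=np.radians(48)
env.movel(toolT()[:3,3]-.10*(Rs@dirv(B)),speed=.25)
P,A=lp(0,off=.03); env.movep(P,A); st('pre')
probe(1.2,da=.06,fmax=8)
cv2.imwrite('pics/s7.png',cv2.resize(env.get_image('side')[150:330,250:450,::-1],None,fx=3.3,fy=3.3,interpolation=cv2.INTER_CUBIC))
E
```

```text
pre 22.82 [0.5222 0.0301 0.196 ] F [-0.5  0.3 -0.5] M [0.07 0.79 0.03]
0.02 Fn 0.1 [-0.1  1.   0.1] 23.36 err [-0.0002 -0.0007 -0.0012]
0.08 Fn 2.4 [-2.5  0.1 -0.7] 23.61 err [-0.0002 -0.0001 -0.0004]
0.14 Fn 0.7 [-0.7  0.8  0.1] 23.86 err [0.0001 0.0001 0.0002]
0.2 Fn 0.5 [-0.5 -0.4  0. ] 24.11 err [0.0002 0.0001 0.0004]
0.26 Fn 0.5 [-0.5  0.7 -0.4] 24.36 err [0.0003 0.     0.0003]
0.32 Fn -0.4 [ 0.4 -0.1 -0. ] 24.61 err [ 0.0002 -0.0001  0.0001]
0.38 Fn 0.5 [-0.3 -0.3  0.6] 24.86 err [ 0.0002 -0.0001 -0.    ]
0.44 Fn -0.5 [0.7 0.7 0.1] 25.11 err [ 0.0002 -0.     -0.    ]
0.5 Fn 0.2 [-0.2 -0.4  0.2] 25.36 err [ 0.0002 -0.     -0.0001]
0.56 Fn 0.8 [-0.3 -0.8  1.2] 25.61 err [ 0.0002 -0.     -0.0001]
0.62 Fn 0.2 [-0.   0.3  0.3] 25.86 err [ 0.0002 -0.     -0.0001]
0.68 Fn 0.3 [0.3 0.5 0.7] 26.11 err [ 0.0006 -0.      0.0007]
0.74 Fn 0.1 [0.3 0.3 0.4] 26.36 err [ 0.0008 -0.      0.0009]
0.8 Fn 0.2 [-0.7  0.7 -0.5] 26.61 err [ 0.0004 -0.      0.0003]
0.86 Fn 2.4 [-0.2 -0.7  3.1] 26.86 err [0.0005 0.     0.0006]
0.92 Fn 4.1 [-1.1 -0.4  4.3] 27.11 err [0.0006 0.0001 0.0007]
0.98 Fn 5.5 [-1.5  0.5  5.5] 27.36 err [0.0006 0.0001 0.0006]
1.04 Fn 6.6 [-3.1 -0.1  5.9] 27.61 err [0.0005 0.0001 0.0006]
1.1 Fn 8.1 [-4. -0.  7.] 27.86 err [0.0004 0.0001 0.0004]
```

View pics/s7.png

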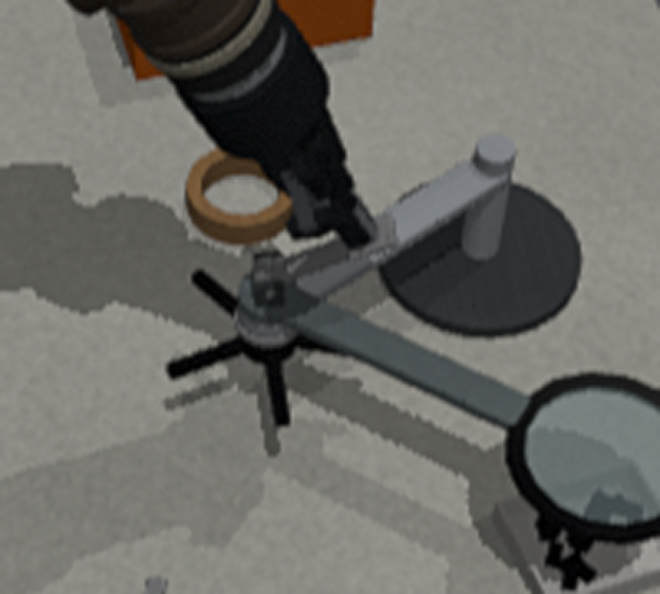

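```bash
python3 - <<'E'
import numpy as np
from scipy.optimize import least_squares
a=np.array([.74,.8,.86,.92,.98,1.04,1.1]);F=np.array([.1,.2,2.4,4.1,5.5,6.6,8.1])
def T(a,c): return .66*np.clip(12*np.cos(1.6-a)-c,0,None)*np.sin(1.6-a)
for arm in(.062,.07,.078):
  for f in (.1,.15):
    m=F>1
    q=least_squares(lambda p:(T(a+p[0],p[1])+f)[m]/arm-F[m],[0,9.]);b,c=q.x
    q0=least_squares(lambda p:(T(a,p[0])+f)[m]/arm-F[m],[9.]);c0=q0.x[0]
    print(arm,f,'bias',b.round(3),'onset',round(1.6-np.arccos(c/12),3),q.fun.round(1),'| nobias onset',round(1.6-np.arccos(c0/12),3),q0.fun.round(1))
E
```

```text
0.062 0.1 bias 0.083 onset 0.95 [-0.8 -0.3  0.2  0.4 -0.4] | nobias onset 0.895 [-0.8 -1.2  0.   0.8  0.6]
0.062 0.15 bias 0.095 onset 0.98 [ 0.  -0.3  0.2  0.4 -0.4] | nobias onset 0.912 [ 0.  -1.3 -0.   0.9  0.7]
0.07 0.1 bias 0.051 onset 0.911 [-1.  -0.3  0.2  0.4 -0.4] | nobias onset 0.878 [-1.  -0.8  0.1  0.6  0.2]
0.07 0.15 bias 0.061 onset 0.938 [-0.3 -0.3  0.2  0.4 -0.3] | nobias onset 0.896 [-0.3 -0.8  0.1  0.7  0.3]
0.078 0.1 bias 0.047 onset 0.888 [-0.3  0.1  0.4  0.4 -0.5] | nobias onset 0.862 [-1.1 -0.4  0.1  0.5 -0.1]
0.078 0.15 bias 0.03 onset 0.899 [-0.5 -0.2  0.2  0.4 -0.3] | nobias onset 0.879 [-0.5 -0.5  0.1  0.5 -0. ]
```

The probe meets resistance from about 0.86 rad, and model fits put the onset at roughly 0.89, so the nut needs about 0.5 rad more. I'll measure the nut phase, raise the lever, then turn.

```bash
python3 - <<'E'
from h import *
obs=[(172,370),(283,422),(198,276)]
o=[np.array(p)/3.3+[250,150]-.35 for p in obs]
best=None
for ph in np.arange(0,72,1.):
  for z in (.058,.066,.072):
    P=proj('side',np.array([W([.072*np.cos(np.radians(ph+72*k)),.072*np.sin(np.radians(ph+72*k)),z]) for k in range(5)]))
    c=sum(min(np.linalg.norm(P-q,axis=1))**2 for q in o)
    if best is None or c<best[0]: best=(c,ph,z)
print(best)
raise_lever(1.0)
cv2.imwrite('pics/s8.png',cv2.resize(env.get_image('side')[150:330,250:450,::-1],None,fx=3.3,fy=3.3,interpolation=cv2.INTER_CUBIC))
E
```

```text
(np.float64(1.8911589645466518), np.float64(58.0), 0.066)
above 29.45 [0.6883 0.0182 0.2011] F [ 0.1 -0.5 -0.8] M [ 0.03 -0.29  0.02]
down 29.92 [0.6688 0.0196 0.1605] F [ 0.1 -0.2  1.1] M [-0.03 -0.27 -0.02]
1.0 30.22 [0.653  0.0207 0.1662] F [ 0.2  0.3 -0.8] M [-0.04 -0.25 -0.01]
0.86 30.47 [0.6461 0.0211 0.1753] F [ 0.3 -1.1  0.7] M [-0.02 -0.28 -0.02]
0.73 30.72 [0.6378 0.0217 0.1837] F [0.2 0.3 0.7] M [ 0.03 -0.31  0.01]
0.59 30.97 [0.6287 0.0223 0.1913] F [-0.9 -0.1  0.7] M [-0.01 -0.31  0.03]
0.45 31.22 [0.6187 0.023  0.1975] F [ 0.  -0.2  0.1] M [-0.04 -0.27  0.04]
0.31 31.47 [0.6079 0.0237 0.2024] F [0.5 0.2 0.3] M [-0.03 -0.29  0.  ]
0.18 31.72 [0.5964 0.0245 0.2058] F [ 0.2 -0.2 -0.1] M [ 0.02 -0.27 -0.01]
0.04 31.97 [0.5848 0.0253 0.2076] F [ 0.5 -0.6 -0.3] M [ 0.05 -0.26 -0.01]
```

View pics/s8.png

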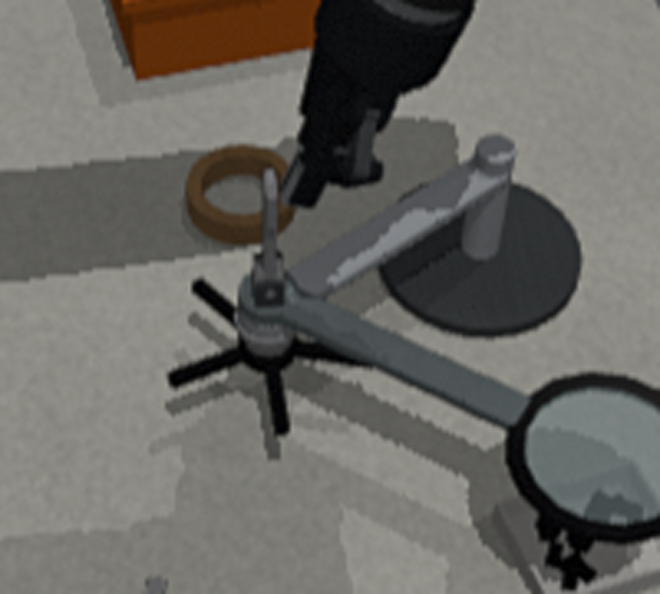

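Lever upright; spokes now at about 58+72k degrees. Before the small turn I'll calibrate the finger-to-spoke offset from the earlier picture (s3).

```bash
cat >> h.py <<'E'
def phase(obs,zs):
    o=[np.array(p)/3.3+[250,150]-.35 for p in obs]; best=None
    for ph in np.arange(0,72,.5):
      for z in zs:
        P=proj('side',np.array([W([.072*np.cos(np.radians(ph+72*k)),.072*np.sin(np.radians(ph+72*k)),z]) for k in range(5)]))
        c=sum(min(np.linalg.norm(P-q,axis=1))**2 for q in o)
        if best is None or c<best[0]: best=(round(c,2),ph,z)
    return best
E
python3 - <<'E'
from h import *
print('s3',phase([(165,335),(222,425),(347,403)],(.05,.053,.056,.06)))
print('s8',phase([(172,380),(282,430),(198,287)],(.053,.056,.06,.064)))
env.movel(toolT()[:3,3]+[.02,0,.07],speed=.3)
env.movep([.47,.05,.27],att(np.radians(48)))
stroke(166,212,z=.054)
cv2.imwrite('pics/s9.png',cv2.resize(env.get_image('side')[150:330,250:450,::-1],None,fx=3.3,fy=3.3,interpolation=cv2.INTER_CUBIC))
E
```

```text
s3 (np.float64(3.33), np.float64(24.5), 0.053)
s8 (np.float64(3.33), np.float64(57.5), 0.056)
pre 34.39 [0.4459 0.0499 0.1302] F [ 0.9  0.2 -0.3] M [0.   0.55 0.01]
in 35.1 [0.5121 0.0451 0.0555] F [0.1 0.3 0.7] M [ 0.06  0.61 -0.01]
178 35.37 [0.5088 0.0332 0.0556] F [ 0.8 -0.   0.4] M [0.02 0.59 0.  ]
189 35.63 [0.509  0.0228 0.0554] F [0.7 6.5 0.7] M [1.01 0.55 0.9 ]
200 35.9 [0.511  0.0115 0.055 ] F [-0.1  8.3 -0.4] M [1.21 0.6  1.14]
212 36.17 [5.151e-01 4.000e-04 5.430e-02] F [-2.1  8.3  0.6] M [1.2  0.78 1.15]
```

View pics/s9.png

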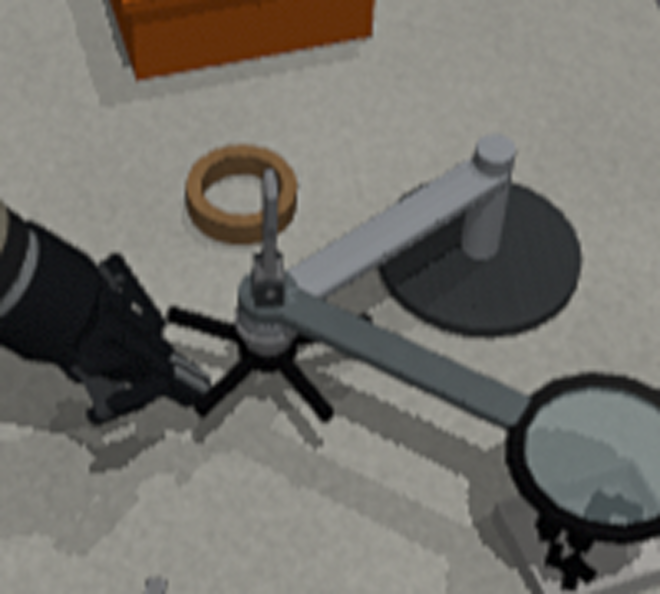

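```bash
python3 - <<'E'
from h import *
print('s9',phase([(171,314),(203,410),(327,415)],(.053,.056,.06,.064)))
E
```

```text
s9 (np.float64(3.91), np.float64(11.5), 0.056)
```

The last stroke turned the nut 26° (0.45 rad), which should put the onset near 0.81. I'll close the lever while reading the onset, pausing at 1.1 to judge it.

```bash
python3 - <<'E'
from h import *
env.movel(toolT()[:3,3]-.10*(Rs@dirv(np.radians(48))),speed=.25)
P,A=lp(0,off=.03); env.movep(P,A); st('pre')
for a in (.2,.4,.56): env.movel(*lp(a),speed=.1)
o=np.array(probe(1.07,da=.04,a0=.56,fmax=15))
def T(a,c): return .66*np.clip(12*np.cos(1.6-a)-c,0,None)*np.sin(1.6-a)
a,F=o.T; m=F>1.5
for arm in(.066,.074):
  for b in (0,.05):
    q=least_squares(lambda p:(T(a+b,p[0])+.15)[m]/arm-F[m],[9.]);c=q.x[0]
    print(arm,b,'onset',round(1.6-np.arccos(c/12),3),q.fun.round(1))
E
```

```text
pre 37.26 [0.5213 0.0296 0.1943] F [ 0.   0.8 -1. ] M [0.07 0.75 0.04]
0.6 Fn 0.2 [ 0.1 -0.2  0.6] 38.67 err [-0.0001  0.      0.0001]
0.64 Fn 0.6 [-0.6  0.1  0.2] 38.92 err [ 0.0001 -0.     -0.    ]
0.68 Fn -0.3 [0.5 0.9 0. ] 39.17 err [ 0.0006 -0.      0.0007]
0.72 Fn -0.7 [ 1.  -0.6  0.2] 39.42 err [ 0.0005 -0.      0.0005]
0.76 Fn 3.1 [-0.8 -0.1  3.7] 39.67 err [0.0005 0.     0.0007]
0.8 Fn 6.1 [-3.   0.3  5.6] 39.92 err [0.0004 0.0001 0.0006]
0.84 Fn 6.8 [-3.4  0.8  6. ] 40.17 err [0.0003 0.0001 0.0006]
0.88 Fn 8.3 [-5.2  1.   6.4] 40.42 err [0.0003 0.0001 0.0006]
0.92 Fn 9.1 [-4.3  0.8  8.2] 40.67 err [0.0003 0.0001 0.0006]
0.96 Fn 9.5 [-5.2  1.2  7.9] 40.92 err [0.0003 0.0001 0.0006]
1.0 Fn 10.8 [-7.2  1.1  8.2] 41.17 err [0.0003 0.0001 0.0007]
1.04 Fn 10.6 [-6.2  1.2  8.6] 41.42 err [0.0004 0.0001 0.0008]
1.08 Fn 11.6 [-6.1  0.9  9.9] 41.67 err [0.0005 0.0001 0.0008]
0.066 0 onset 0.783 [-0.9 -2.8 -1.2 -0.7  0.1  1.2  1.   2.1  1.6]
0.066 0.05 onset 0.816 [-0.9 -1.9 -0.6 -0.3  0.2  1.   0.5  1.3  0.6]
0.074 0 onset 0.763 [-1.1 -2.  -0.7 -0.5  0.1  1.   0.6  1.5  0.9]
0.074 0.05 onset 0.794 [-0.2 -1.2 -0.1 -0.1  0.2  0.8  0.2  0.9  0.1]
```

Onset reads 0.76–0.82, and the peak push is about 11.6 N (roughly 0.8 N·m), so the setting is right. Closing fully, with the force watched.

```bash
python3 - <<'E'
from h import *
probe(1.40,da=.08,a0=1.08,fmax=18)
probe(1.63,da=.03,a0=1.40,fmax=10,sp=.03)
cv2.imwrite('pics/s10.png',cv2.resize(env.get_image('side')[150:330,250:450,::-1],None,fx=3.3,fy=3.3,interpolation=cv2.INTER_CUBIC))
E
```

```text
1.16 Fn 10.3 [-5.6  0.6  8.8] 41.92 err [0.0003 0.0001 0.0003]
1.24 Fn 7.7 [-5.   0.8  6.5] 42.17 err [ 0.0003  0.0001 -0.0001]
1.32 Fn 5.7 [-3.5  0.7  5. ] 42.42 err [ 0.0002  0.0001 -0.0005]
1.4 Fn 3.8 [-1.6  0.8  3.6] 42.67 err [ 0.0002  0.0001 -0.0011]
1.43 Fn 4.8 [-1.4 -0.6  4.7] 42.92 err [ 0.      0.0001 -0.0006]
1.46 Fn 4.3 [-2.1  1.   4.1] 43.17 err [-0.      0.0001 -0.0006]
1.49 Fn 2.0 [-1.2  1.2  1.9] 43.42 err [-0.0001  0.0001 -0.0007]
1.52 Fn 2.1 [-0.8  0.6  2. ] 43.67 err [-0.0001  0.0001 -0.0004]
1.55 Fn 1.6 [-0.1  0.   1.5] 43.92 err [-0.0001  0.     -0.0003]
1.58 Fn 0.6 [-0.5 -0.   0.6] 44.17 err [ 0.     -0.     -0.0003]
1.61 Fn -0.0 [ 0.4  0.5 -0. ] 44.42 err [-0.     -0.0001 -0.0004]
1.64 Fn 5.1 [-1.1  0.8  5.2] 44.67 err [ 0.0002 -0.0001  0.0006]
```

View pics/s10.png

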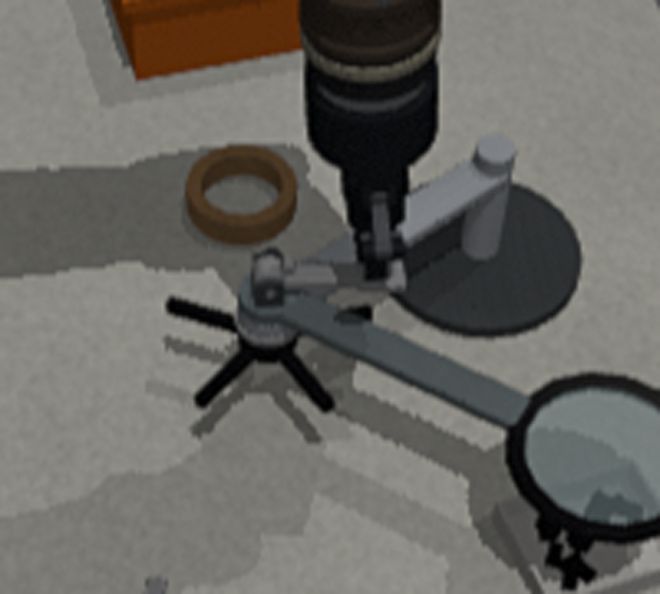

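The force dropped to zero at 1.61 and rose to 5 N at 1.64, so the lever has reached its stop, and it looks flat in the image. Retreating and checking.

```bash
python3 - <<'E'
from h import *
env.movel(toolT()[:3,3]+[0,0,.10],speed=.15); env.movep([.47,0.03,.33],att(1.3)); env.sleep(.5); st()
cv2.imwrite('pics/s11.png',cv2.resize(env.get_image('side')[150:370,250:490,::-1],None,fx=2.7,fy=2.7,interpolation=cv2.INTER_CUBIC))
cv2.imwrite('pics/w11.png',env.get_image('wrist')[:,:,::-1])
E
```

```text
46.83 [0.4703 0.03   0.3296] F [ 1.6 -0.1  0. ] M [-0.01  0.21  0.03]
```

View pics/s11.png

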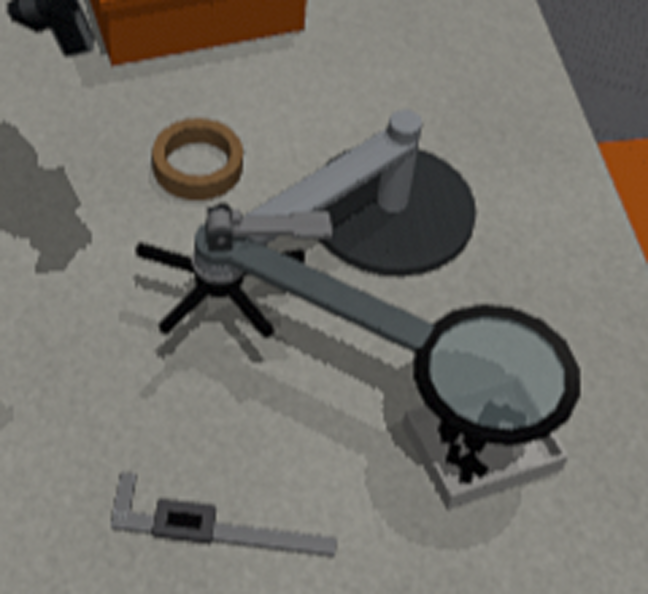

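View pics/w11.png

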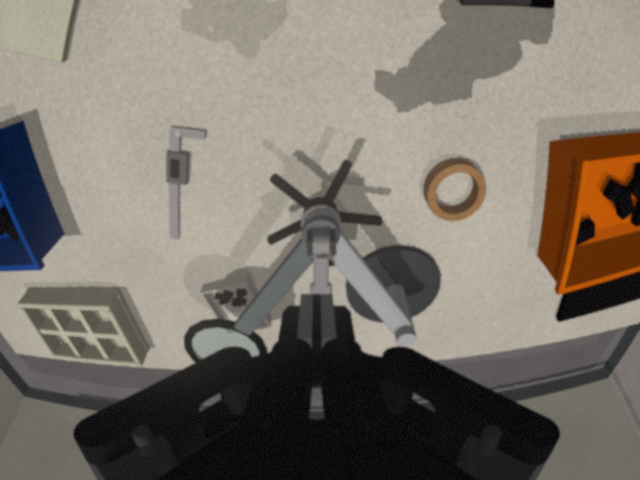

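The side view shows the lever lying flat between the arms, from (220,225) to its tip at (330,228). The tape, caliper and tray haven't moved, and the robot is clear of everything. Handing in.

```bash
python3 -c "
from station import env
print(env.close_job())"
```

```text
the job is handed in; nothing more can be done
None
```

I tightened the nut until the lever met firm resistance about halfway, then folded the lever fully down. It is clamped, and the job is handed in.

**Nut:** I turned it anticlockwise in three strokes, about 1.12, 1.83 and 0.45 rad, 3.4 rad in total. The lever was upright for every stroke. I felt the lever after each of the first two strokes and raised it again before turning further:
- After the first stroke there was no resistance up to 1.24 rad.
- After the second, resistance began at about 0.89 rad.

**Final feel:** While closing, the force began to rise between 0.72 and 0.76 rad. Fits to the given spring figures put the start at 0.76–0.82 rad (target 0.8). The spread comes from not knowing the exact contact point on the lever or a small angle offset. The highest push I read was 11.6 N, about 0.8 N·m.

**Closing:** The force eased to zero at about 1.61 rad, and the lever reached its stop near 1.64 rad at 5 N.

**Last check:** After I backed off, the pictures showed the lever still flat and the tape, caliper and tray apparently where they were. I did not check the marker and notepad closely, but the arm never worked near them. The robot was touching nothing, and the clock read about 47 s.

**Disagreements:** The stand's foot sat up to 4 pixels off my first position fit in the side view. A wrist-camera fit of the nut moved the axis by about 5 mm, so I worked from a position between the two. The lever meeting its stop where expected suggests the remaining error was small.

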